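# Weigh the next lot of sherds on the dial scale

## Task

The lot of loose sherds in the carry caddy is to be weighed next. The sherd lying on the dial scale is done: lift it off and lay it flat on the foam pad clear of the sherd already there, which stays where it is, without dropping it. Then carry the caddy over level, so that none of its four sherds comes out, and set it down flat inside the raised rim of the scale's pan, so that the scale alone carries it.

Things in the scene. Friction and masses are not known exactly. Their poses are not given: they have to be found in the camera images.
- pan_center (a point): Centre of the top face of the steel pan plate of the fixed grey dial scale; z up, x away from the dial. Plate 150 mm (x) by 190 mm (y) inside an upright rim 3 mm thick and 9 mm high. Plate 72 mm above the desk when empty. Housing under it: 180 mm wide (y), 60 mm high, reaching 74 mm behind and 134 mm in front (-x, where the sloping round dial with its needle is).
- scale_pan (a joint): How far the sprung pan of the scale has sunk, in m: 0 empty, 12 mm at its stop; it sinks straight down, 1.2 mm for each 100 g laid on it, and springs back. The needle turns with it.
- weighed_center (a point): Middle of the sherd on the scale at the start: irregular grey-brown pottery, slightly dished, 101 mm long (x), about 54 mm wide (y) and 10 to 12 mm thick near the middle, 19 mm high at one end; about 65 g. Point 8 mm above its underside. Can be pinched from above across its width (y) at this point, fingertips almost down on the plate.
- pad_top (a point): Centre of the upper face of the foam pad: a flat white sheet 200 mm (x) by 180 mm (y), 8 mm thick, fixed to the desk, firm. Its +x part is taken by another sherd; its middle and -x part are free.
- pad_sherd_center (a point): Middle of the sherd already on the foam pad: 62 mm long (its x) by 49 mm wide (its y), 15 mm high; this point is 7.5 mm above its underside. To be left where it is.
- caddy_handle (a point): Middle of the handle bar of the grey plastic caddy, 97 mm above its flat underside; z up. Open tray 132 mm (x) by 172 mm (y), 138 by 178 over the rim, walls 35 mm high, split by a middle wall along y. The bar runs along y above it: 134 long, 14 thick (x), 22 mm high, open hand-hold 46 mm high below, uprights 56 mm either side. About 0.36 kg with its sherds, balanced near the middle.
- lot_a_center (a point): Sherd loose in the caddy, 100 x 43 mm, 20 mm high; point 10 mm above its underside.
- lot_b_center (a point): Sherd loose in the caddy, 56 x 37 mm, 12 mm high; point 6 mm above its underside.
- lot_c_center (a point): Sherd loose in the caddy, 65 x 30 mm, 18 mm high; point 9 mm above its underside.
- lot_d_center (a point): Sherd loose in the caddy, 63 x 33 mm, 11 mm high; point 5 mm above its underside.

How it is judged:
By the outcome, as a careful person would: the job done as asked, in the order asked, and still so for the second after the job is handed in, with the robot touching nothing.
It also fails if it takes over 64 s, if anything falls off the work surface, if the arm or the gripper's body presses on something with over 40 N, if the wrist force passes 120 N, or if a joint passes its speed limit or range.

## Robot

A 6-joint arm with a two-finger parallel gripper is mounted at the origin on a cart in front of the work surface, level with it; the furniture and walls round the work are solid. World frame = base frame: x ahead of the robot, y to its left, z up, the work surface at z = 0. Lengths are in m, angles in degrees, forces in N, time in s.
With the tool pointing down it reaches from about 0.4 to 0.825 m from the base axis. Payload 7 kg.
Tool frame: the origin (TCP) lies on the centre line of the jaws, within the pads' length; the fingertips stand 22 mm ahead of it and the grasp point (between the pads) lies 3 mm ahead of it; z points along the fingers, y is the line along which they close (so a half turn about z gives the same grasp; the last joint's range is limited). The gripper opens to 88 mm and grips with 3 to 60 N. Pads are 19 mm wide; open, the fingers measure 130 mm over their backs; the gripper's body (78 mm by 193 mm) begins 47 mm behind the grasp point.
Start: joints at [-58.894, 20.546, 0.682, 0, -70.136, -16.507], TCP at [0.17, -0.653, 0.249] pointing down, gripper open.
Joint ranges: [-176.03, 176.03], [-82.01, 121.73], [-58.28, 71.71], [-173.87, 95.51], [-174.79, -0.11], [-173.66, 173.66]. Speed limits (degrees/s): [136.94, 136.94, 172.46, 180, 180, 180].

## Interface

Orientations are given as [roll, pitch, yaw] about the fixed x, y, z axes, in that order (R = Rz(yaw) Ry(pitch) Rx(roll)).
In Python, from plant import get_state, cams, r gives the robot as it stands.
- The arm moves only by the tool apply_moves, never from a script. Its argument "targets" is a list of rows, each an object with "dp": the shift along the world's x, y, z in m, a list of three; "yaw": the turn about the world's z in degrees. In form: [{"dp": [x, y, z], "yaw": yaw}, ...]. A call has 1 to 20 rows; each row is the pose to reach, as a shift and turn from the pose commanded when the call began; what a row does not reach only later rows make up. A row lasts 1/12 s, in which the tool goes at most 41.7 mm and 7.16 degrees, less where a joint would pass 70% of its speed; a pose out of reach is approached as far as the arm can. A call with a gripper value outside its range is refused whole. "grip" is the gripper command: -1 is fully open, 1 is shut, values between are in proportion, set as the call begins (left out, the last holds). The fingers move at their own pace and stop on an object; "squeeze" is the grip in N (left out, the last holds). Time passes only in rows, so rows that repeat a pose let the fingers close. It gives the time, the measured TCP pose, the force, the opening and the grip force at its end, in the units of the state.
- get_state(): the state, without advancing time (a new reading comes with each control period).
- cams.capture(name): name is "scene" or "side" or "wrist"; returns a dict with "image" (420x560x3 uint8, red, green, blue), "range_z" (420x560 float32, m along the optical axis (not along the pixel's ray), 0 where there is no reading), "fx", "fy", "cx", "cy" (pixels), "R" (3x3) and "t" (3): a world point X has camera coordinates R X + t; the wrist camera has in their place "T_tool_cam" (4x4, takes a point from camera to tool coordinates, whose origin is the TCP and whose axes are the flange's). Camera axes: x right, y down, z forward; pixel columns grow to the right and rows downward; lengths in m; the calibration is good to about 2 mm. The wrist camera is an equidistant fisheye: a pixel r from the principal point sees the ray r / f radians off the axis. A picture is of the moment at which its call begins: read the wrist's pose just before it.
- r.close_job(): hands the job in; it is judged then, once.
The state is a dict: "time_s": time; "joints": joint angles; "qd": joint speeds; "joint_torque": joint torques, N m; "tcp_pos": TCP position; "eef_rot": TCP orientation; "contact_force": force on the tool from outside, world axes, zero at the start; "moment": the same for the moment, N m; "gripper_width": finger opening in m; "gripper_force": force on a finger pad.
Only numpy, scipy, OpenCV 4.12 (cv2) and the standard library are available. Lean on these libraries where they do the work, as an engineer would, in place of code of your own. Each camera call takes 0.05 s, during which the arm holds its last target. There are 200 camera calls.

## Working session

There is one attempt and no reset: what is moved stays moved. The work goes in short steps, Python scripts to look and compute and a tool call to move; the robot and the scene stay as the last step left them, time stands still between calls to the robot, and variables do not carry over. Pictures are saved under pics/ and viewed, at most 10 in all, crops included, and the job is handed in when it is done.

Besides the shell and the picture viewer there is one more tool, called after "Request:" as a command line: name --argument value ..., lists and objects as JSON in quotes. apply_moves: Moves the arm, as the interface text tells. Its arguments: {"type":"object","properties":{"targets":{"type":"array","items":{"type":"object","properties":{"dp":{"type":"array","items":{"type":"number"}},"yaw":{"type":"number"}}}},"grip":{"type":"number"},"squeeze":{"type":"number"}},"required":["targets"]}

```bash
mkdir -p pics
cat > h.py <<'E'
import numpy as np, cv2
from plant import get_state, cams, r
def cloud(c):
    z=c["range_z"]; v,u=np.mgrid[:z.shape[0],:z.shape[1]]
    P=np.stack([(u-c["cx"])/c["fx"]*z,(v-c["cy"])/c["fy"]*z,z],-1)
    W=(P-np.array(c["t"]))@np.array(c["R"])
    W[z<=0]=np.nan
    return W
E
python3 - <<'E'
from h import *
for n in("scene","side"):
    c=cams.capture(n); cv2.imwrite(f"pics/{n}0.png",c["image"][...,::-1]); np.savez(f"{n}0.npz",W=cloud(c),im=c["image"])
    print(n,-np.array(c["R"]).T@c["t"],np.array(c["R"]).round(2).tolist(),(c["range_z"]>0).mean())
s=get_state();print({k:np.round(s[k],3).tolist() for k in s})
E
```

```text
scene [-0.05506885 -0.55451956  0.65677204] [[0.67, -0.74, 0.02], [-0.44, -0.41, -0.8], [0.6, 0.52, -0.6]] 0.9960586734693877
side [0.1244211  0.8805626  0.58337778] [[-0.91, -0.42, 0.02], [-0.2, 0.39, -0.9], [0.37, -0.82, -0.44]] 0.9959566326530612
{'time_s': 0.1, 'joints': [-58.894, 20.587, 0.638, -0.019, -70.137, -16.507], 'qd': [0.004, -0.102, 0.147, 0.041, -0.094, -0.07], 'joint_torque': [-0.001, -58.417, 29.375, 7.016, 0.01, -0.0], 'tcp_pos': [0.17, -0.653, 0.248], 'eef_rot': [179.912, -0.008, -165.408], 'contact_force': [0.451, 0.22, 0.146], 'moment': [0.042, -0.068, 0.046], 'gripper_force': 0.0, 'gripper_width': 0.088}
```

View pics/scene0.png

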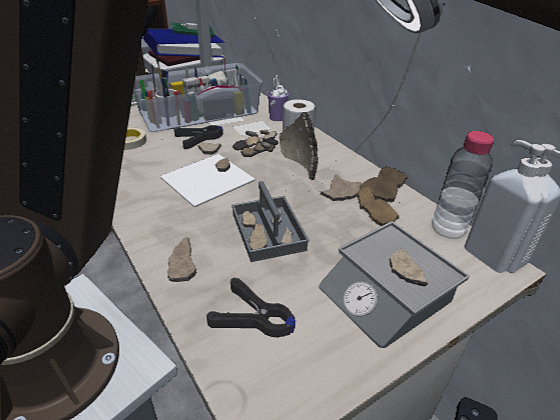

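View pics/side0.png

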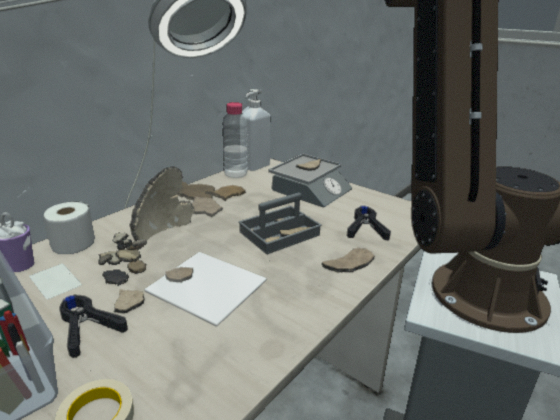

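The scene view shows the scale pan around (405,260) with its sherd at (408,267). The caddy is at (270,230) with its bar at (268,208). The pad is at (208,180), with its sherd at (223,165). The side view agrees. Next I'll measure these from depth.

Run:
```python
from h import *
d=np.load("scene0.npz");W=d["W"];im=d["im"].astype(int)
def box(m,name):
    k,l,s,_=cv2.connectedComponentsWithStats(m.astype(np.uint8));i=1+np.argmax(s[1:,4]);q=l==i
    p=W[q];p=p[~np.isnan(p[:,0])]
    (c,wh,a)=cv2.minAreaRect((p[:,:2]*1000).astype(np.float32)); bp=cv2.boxPoints((c,wh,a))
    print(name,len(p),np.round(c,1),np.round(wh,1),round(a,1),"z",np.percentile(p[:,2],[2,50,98]).round(4),"mean",p.mean(0).round(4)); return p
def roi(u0,u1,v0,v1):
    m=np.zeros(W.shape[:2],bool);m[v0:v1,u0:u1]=1;return m
Z=W[...,2]; col=im[...,0]-im[...,2]
print("desk z",np.nanmedian(Z[280:300,180:220]))
R=roi(325,470,220,300)
pan=R&(Z>.064)&(Z<.12); box(pan,"pan all")
box(pan&(col>18)&(Z>.066),"sherd")
box(roi(155,260,150,210)&(im.min(-1)>150)&(Z<.03),"pad")
box(roi(205,240,150,178)&(col>18)&(Z>.010)&(Z<.04),"padsherd")
box(roi(225,315,175,265)&(Z>.079)&(Z<.12),"handle")
box(roi(225,315,175,265)&(Z>.031)&(Z<.042),"caddyrim")
box(roi(225,315,175,265)&(Z>.027)&(Z<.12),"caddy")
d=np.load("side0.npz");W=d["W"];im=d["im"].astype(int);Z=W[...,2]; col=im[...,0]-im[...,2]
print("side desk",np.nanmedian(Z[290:310,290:310]))
box(roi(260,350,150,185)&(Z>.064)&(Z<.12),"pan all")
box(roi(290,325,155,175)&(col>18)&(Z>.066),"sherd")
box(roi(235,325,190,255)&(Z>.079)&(Z<.12),"handle")
box(roi(235,325,190,255)&(Z>.027)&(Z<.12),"caddy")
box(roi(145,267,250,322)&(im.min(-1)>150)&(Z<.03),"pad")
box(roi(160,198,260,285)&(col>18)&(Z>.010)&(Z<.04),"padsherd")
```

```text
desk z -5.093703431642501e-05
pan all 5831 [ 560.4 -350.8] [198.2 159. ] 77.1 z [0.0695 0.072  0.0845] mean [ 0.5622 -0.3522  0.0739]
sherd 612 [ 552.7 -371.3] [86.7 52.5] 78.1 z [0.0787 0.0818 0.087 ] mean [ 0.5536 -0.3644  0.0821]
pad 5449 [568.  260.2] [311.4 322.3] 44.3 z [-0.0021  0.0018  0.0104] mean [0.5588 0.2454 0.0037]
padsherd 89 [632.9 249.2] [53.1 34.2] 55.9 z [0.0171 0.0196 0.0235] mean [0.6338 0.2481 0.0197]
handle 318 [512.4 -40.2] [132.2  14.7] 59.9 z [0.0808 0.1057 0.1091] mean [ 0.5059 -0.0481  0.1027]
caddyrim 649 [514.1 -39.7] [179.3 138.3] 59.2 z [0.0314 0.0348 0.0412] mean [ 0.5057 -0.0498  0.0353]
caddy 1244 [514.1 -39.7] [179.3 138.3] 59.2 z [0.0277 0.0362 0.1086] mean [ 0.5087 -0.0476  0.0542]
side desk 0.00029445443649865594
pan all 1278 [ 563.4 -347.9] [204.5 161.7] 76.5 z [0.0695 0.0729 0.0848] mean [ 0.5624 -0.3441  0.0748]
sherd 104 [ 548.5 -363.9] [86.4 48.1] 61.5 z [0.0787 0.0822 0.0874] mean [ 0.55   -0.367   0.0825]
handle 389 [514.7 -34.5] [131.3  16.8] 58.0 z [0.0804 0.1004 0.1094] mean [ 0.5148 -0.0295  0.0994]
caddy 1501 [ 502.2 -108.3] [359.3 186.2] 79.4 z [0.0274 0.0367 0.1084] mean [ 0.5132 -0.0577  0.0536]
pad 8183 [588.9 238.6] [302.5 274.1] 26.4 z [-0.0012  0.0067  0.0102] mean [0.5662 0.2427 0.0047]
padsherd 207 [633.6 251.4] [52.3 38.9] 10.9 z [0.0173 0.0198 0.0229] mean [0.6326 0.2512 0.0198]
```

Run:
```python
from h import *
for n,rs in(("scene",{"bottle":(435,495,130,237),"disp":(470,555,140,272),"plate":(280,318,112,178),"lamp":(375,440,0,30)}),("side",{"bottle":(223,246,100,178),"disp":(246,275,90,175),"plate":(130,185,165,240)})):
    d=np.load(n+"0.npz");W=d["W"]
    for k,(a,b,c,e) in rs.items():
        p=W[c:e,a:b].reshape(-1,3);p=p[(p[:,2]>.05)&(p[:,0]<.95)&(p[:,1]>-.9)]
        print(n,k,len(p),np.percentile(p,[2,50,98],axis=0).round(3).tolist() if len(p) else 0)
    im=d["im"].astype(int);Z=W[...,2]
    m=np.zeros(Z.shape,np.uint8);s=np.s_[150:210,155:260] if n=="scene" else np.s_[248:324,143:270]
    m[s]=((im.max(-1)-im.min(-1)<22)&(im.min(-1)>140))[s]
    k,l,st,_=cv2.connectedComponentsWithStats(m);q=l==1+np.argmax(st[1:,4]);p=W[q];p=p[abs(p[:,2]-.008)<.006]
    print("pad",len(p),cv2.minAreaRect((p[:,:2]*1000).astype(np.float32)),np.median(p[:,2]))
```

```text
scene bottle 5729 [[0.769, -0.441, 0.056], [0.796, -0.36, 0.153], [0.922, -0.242, 0.254]]
scene disp 9272 [[0.755, -0.544, 0.055], [0.785, -0.459, 0.177], [0.884, -0.362, 0.277]]
scene plate 1214 [[0.757, 0.017, 0.052], [0.805, 0.102, 0.088], [0.925, 0.26, 0.182]]
scene lamp 1527 [[0.714, -0.228, 0.416], [0.777, -0.181, 0.466], [0.945, -0.065, 0.505]]
pad 2653 ((566.4248046875, 256.0501708984375), (302.976318359375, 317.19317626953125), 44.023681640625) 0.007983947103993725
side bottle 1493 [[0.784, -0.47, 0.055], [0.812, -0.322, 0.167], [0.884, -0.305, 0.254]]
side disp 1890 [[0.659, -0.649, 0.054], [0.788, -0.45, 0.169], [0.841, -0.299, 0.274]]
side plate 2009 [[0.764, -0.171, 0.052], [0.803, 0.091, 0.104], [0.934, 0.187, 0.18]]
pad 4822 ((586.8677368164062, 238.857421875), (312.59014892578125, 280.4925537109375), 26.186107635498047) 0.008291821158078076
```

Request:
apply_moves --targets '[{"dp": [0.03,0.022,0],"yaw": 5},{"dp": [0.06,0.045,0],"yaw": 11},{"dp": [0.09,0.067,0],"yaw": 17},{"dp": [0.12,0.09,0],"yaw": 23},{"dp": [0.15,0.112,0],"yaw": 29},{"dp": [0.18,0.135,0],"yaw": 35},{"dp": [0.21,0.157,0],"yaw": 41},{"dp": [0.24,0.18,0],"yaw": 47},{"dp": [0.27,0.202,0],"yaw": 53},{"dp": [0.3,0.225,0],"yaw": 58},{"dp": [0.33,0.247,0],"yaw": 63},{"dp": [0.36,0.27,0],"yaw": 63},{"dp": [0.382,0.286,0],"yaw": 63},{"dp": [0.382,0.286,0],"yaw": 63},{"dp": [0.382,0.286,0],"yaw": 63}]' --grip -1

```text
time_s: 1.35
tcp_pos: [0.5531, -0.3658, 0.2476]
eef_rot: [179.9, 0.0, -102.3]
contact_force: [0.4, 0.2, 0.1]
gripper_width: 0.0877
gripper_force: 0.0
```

```bash
cat >> h.py <<'E'
from scipy.spatial.transform import Rotation as Ro
def wrist(name):
    s=get_state(); c=cams.capture("wrist"); cv2.imwrite(f"pics/{name}.png",c["image"][...,::-1])
    z=c["range_z"];v,u=np.mgrid[:z.shape[0],:z.shape[1]];x=u-c["cx"];y=v-c["cy"]
    rr=np.hypot(x,y)+1e-9;th=rr/c["fx"];t=np.tan(np.minimum(th,1.4))
    P=np.stack([x/rr*t*z,y/rr*t*z,z],-1)
    T=np.array(c["T_tool_cam"]);P=P@T[:3,:3].T+T[:3,3]
    W=P@Ro.from_euler("xyz",s["eef_rot"],degrees=True).as_matrix().T+np.array(s["tcp_pos"])
    W[(z<=0)|(th>1.3)]=np.nan
    np.savez(name+".npz",W=W,im=c["image"]); return W,c["image"].astype(int),s
def comp(m):
    k,l,s,_=cv2.connectedComponentsWithStats(m.astype(np.uint8));return l==1+np.argmax(s[1:,4])
def rect(p,name):
    c,wh,a=cv2.minAreaRect((p[:,:2]*1000).astype(np.float32))
    print(name,len(p),np.round(c,1),np.round(wh,1),round(a,1),"z",np.percentile(p[:,2],[2,50,98]).round(4)); return c,wh,a
E
python3 - <<'E'
from h import *
W,im,s=wrist("w1");print(s["tcp_pos"],s["eef_rot"],s["time_s"])
Z=W[...,2];col=im[...,0]-im[...,2]
near=(np.hypot(W[...,0]-.56,W[...,1]+.355)<.16)
rect(W[comp(near&(Z>.066)&(Z<.11))],"pan")
q=comp(near&(Z>.066)&(Z<.11)&(col>18));rect(W[q],"sherd")
for n in("scene","side"):
    c=cams.capture(n)
    px=np.array({"scene":[(162,178),(208,155),(255,181),(208,206)],"side":[(148,287),(204,253),(266,282),(216,321)]}[n],float)
    d=np.stack([(px[:,0]-c["cx"])/c["fx"],(px[:,1]-c["cy"])/c["fy"],px[:,0]*0+1],-1)@np.array(c["R"]);o=-np.array(c["R"]).T@c["t"]
    X=o+d*((.008-o[2])/d[:,2])[:,None];print(n,X[:,:2].round(3).tolist(),X.mean(0).round(3))
E
```

```text
[ 0.55310517 -0.36577259  0.24758222] [ 1.79915379e+02  1.90360439e-02 -1.02259556e+02] 1.35
pan 27436 [ 559.6 -353.2] [189.3 157.7] 76.7 z [0.0698 0.0714 0.0843]
sherd 3044 [ 550.7 -370.2] [87.1 51.6] 76.7 z [0.079  0.0814 0.0866]
scene [[0.477, 0.325], [0.649, 0.33], [0.645, 0.128], [0.479, 0.135]] [0.562 0.23  0.008]
side [[0.672, 0.31], [0.637, 0.143], [0.45, 0.182], [0.484, 0.338]] [0.561 0.243 0.008]
```

View pics/w1.png

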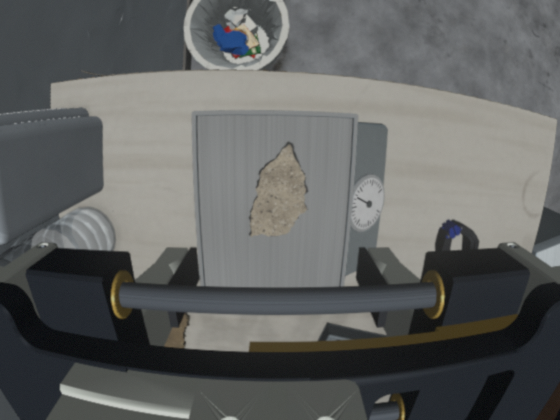

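The wrist view shows the sherd on the pan with its tip at (290,142) and its wide end at (250,236). It lies nearly parallel to the pan's long side. I'll slice its outline.

Run:
```python
from h import *
d=np.load("w1.npz");W=d["W"];im=d["im"].astype(int);Z=W[...,2];col=im[...,0]-im[...,2]
m=np.zeros(Z.shape,bool);m[130:245,225:330]=1
for nm,mm in(("col10",m&(col>10)),("z",m&(Z>.0755)&(Z<.1))):
    p=W[comp(mm)];c,wh,a=rect(p,nm)
    for ang in(77,65):
        e=np.array([np.cos(np.radians(ang)),np.sin(np.radians(ang))]);f=np.array([-e[1],e[0]])
        c0=np.array([.5507,-.3702]);t=(p[:,:2]-c0)@e*1000;w=(p[:,:2]-c0)@f*1000
        print(ang,t.min().round(),t.max().round())
        for k in range(-55,55,10):
            b=(t>=k)&(t<k+10)
            if b.sum()>3:print(k+5,w[b].min().round(1),w[b].max().round(1),np.median(p[b,2]).round(4),p[b,2].max().round(4))
```

```text
col10 3525 [ 546.5 -363.1] [96.1 31.3] 56.3 z [nan nan nan]
77 nan nan
-40 0.6 13.4 0.087 0.0893
-30 -9.5 18.8 0.0847 0.088
-20 -17.1 24.6 0.0827 0.0853
-10 -19.2 25.0 0.0811 0.0843
0 -21.1 26.0 0.0804 0.0835
10 -24.0 25.6 0.0802 0.0823
20 -26.0 27.7 0.0809 0.0838
30 -27.0 19.1 0.0823 0.086
40 -26.1 14.4 0.0843 0.0892
65 nan nan
-40 -6.2 7.2 0.0869 0.0893
-30 -13.3 15.5 0.0846 0.0879
-20 -18.9 21.9 0.0826 0.085
-10 -20.0 25.5 0.0812 0.0836
0 -21.0 26.9 0.0804 0.0826
10 -19.4 30.9 0.0801 0.0838
20 -20.7 28.6 0.0809 0.0832
30 -21.0 23.0 0.0822 0.0857
40 -19.8 19.5 0.0842 0.0876
50 -16.8 -0.7 0.086 0.0892
z 3754 [ 546.8 -366.7] [98.6 53.5] 64.3 z [0.0784 0.0815 0.087 ]
77 -47.0 46.0
-50 7.7 12.3 0.0871 0.0888
-40 -0.3 15.6 0.0868 0.0893
-30 -10.7 20.4 0.0846 0.088
-20 -18.3 25.4 0.0826 0.0853
-10 -20.3 26.1 0.0811 0.0843
0 -21.9 29.2 0.0803 0.0835
10 -24.0 25.6 0.0802 0.0823
20 -27.3 28.5 0.0809 0.0838
30 -28.2 20.6 0.0823 0.086
40 -28.4 14.4 0.0844 0.0892
50 -28.3 -3.2 0.0856 0.0873
65 -48.0 51.0
-50 -2.6 4.1 0.0872 0.0891
-40 -7.8 9.3 0.0867 0.0893
-30 -13.4 15.5 0.0845 0.0879
-20 -20.3 23.2 0.0825 0.085
-10 -21.2 28.8 0.0811 0.0836
0 -21.7 28.1 0.0803 0.0826
10 -20.3 31.6 0.0802 0.0838
20 -21.1 29.7 0.0809 0.0832
30 -22.1 23.0 0.0822 0.0857
40 -20.1 20.2 0.0842 0.0876
50 -18.5 6.3 0.0857 0.0892
```

Request:
apply_moves --targets '[{"dp": [-0.004,0,-0.02],"yaw": -6},{"dp": [-0.006,-0.001,-0.05],"yaw": -13},{"dp": [-0.006,-0.001,-0.08],"yaw": -13},{"dp": [-0.006,-0.001,-0.105],"yaw": -13},{"dp": [-0.006,-0.001,-0.12],"yaw": -13},{"dp": [-0.006,-0.001,-0.13],"yaw": -13},{"dp": [-0.006,-0.001,-0.14],"yaw": -13},{"dp": [-0.006,-0.001,-0.146],"yaw": -13},{"dp": [-0.006,-0.001,-0.15],"yaw": -13},{"dp": [-0.006,-0.001,-0.152],"yaw": -13},{"dp": [-0.006,-0.001,-0.152],"yaw": -13},{"dp": [-0.006,-0.001,-0.152],"yaw": -13}]' --grip -0.6

```text
time_s: 2.5
tcp_pos: [0.5465, -0.3683, 0.0973]
eef_rot: [-179.9, 0.0, -115.4]
contact_force: [-0.3, -0.3, -0.4]
gripper_width: 0.0701
gripper_force: 0.0
```

Request:
apply_moves --targets '[{"dp": [0,0,-0.002],"yaw": 0},{"dp": [0,0,-0.002],"yaw": 0}]'

```text
time_s: 2.67
tcp_pos: [0.5463, -0.3682, 0.0948]
eef_rot: [-180.0, 0.0, -115.4]
contact_force: [-0.6, 0.0, -0.1]
gripper_width: 0.07
gripper_force: 0.0
```

Request:
apply_moves --targets '[{"dp": [0,0,0]},{"dp": [0,0,0]},{"dp": [0,0,0]},{"dp": [0,0,0]},{"dp": [0,0,0]},{"dp": [0,0,0]}]' --grip 1 --squeeze 15

```text
$.targets[0]: bad value
```

Request:
apply_moves --targets '[{"dp": [0,0,0],"yaw": 0},{"dp": [0,0,0],"yaw": 0},{"dp": [0,0,0],"yaw": 0},{"dp": [0,0,0],"yaw": 0},{"dp": [0,0,0],"yaw": 0},{"dp": [0,0,0],"yaw": 0}]' --grip 1 --squeeze 15

```text
time_s: 3.17
tcp_pos: [0.5462, -0.3682, 0.0946]
eef_rot: [-180.0, 0.0, -115.4]
contact_force: [0.4, 0.2, -0.1]
gripper_width: 0.0505
gripper_force: 15.0
```

Gripped at 50 mm. Lifting gently, then checking.

Request:
apply_moves --targets '[{"dp": [0,0,0.004],"yaw": 0},{"dp": [0,0,0.01],"yaw": 0},{"dp": [0,0,0.02],"yaw": 0},{"dp": [0,0,0.035],"yaw": 0},{"dp": [0,0,0.055],"yaw": 0},{"dp": [0,0,0.08],"yaw": 0},{"dp": [0,0,0.1],"yaw": 0},{"dp": [0,0,0.11],"yaw": 0},{"dp": [0,0,0.11],"yaw": 0}]'

```text
time_s: 3.92
tcp_pos: [0.5474, -0.3688, 0.2082]
eef_rot: [-179.7, 0.0, -115.4]
contact_force: [0.7, -0.2, -0.3]
gripper_width: 0.0507
gripper_force: 15.0
```

Run:
```python
from h import *
W,im,s=wrist("w2");print(s["gripper_width"],s["gripper_force"],s["tcp_pos"])
Z=W[...,2];col=im[...,0]-im[...,2]
near=(np.hypot(W[...,0]-.547,W[...,1]+.367)<.08)&(Z>.13)&(Z<.23)&(col>15)
p=W[near];rect(p,"held")
A=np.c_[p[:,:2]-[.546,-.368],np.ones(len(p))];print(np.linalg.lstsq(A,p[:,2],rcond=None)[0])
# pad
for n,sl in(("scene",np.s_[150:210,155:260]),("side",np.s_[248:324,143:270])):
    d=np.load(n+"0.npz");W=d["W"];im=d["im"].astype(int)
    print(n,"pad rgb",im[185,195] if n=="scene" else im[300,210],"desk",im[215,170] if n=="scene" else im[330,290])
```

```text
0.05070385014602937 14.988033220142825 [ 0.54735053 -0.36879537  0.20822249]
held 7807 [ 547.2 -368.4] [90.8 49.9] 65.1 z [0.1926 0.1955 0.201 ]
[ 0.00694604 -0.02197535  0.19575064]
scene pad rgb [218 220 226] desk [166 160 156]
side pad rgb [215 221 220] desk [180 177 165]
```

View pics/w2.png

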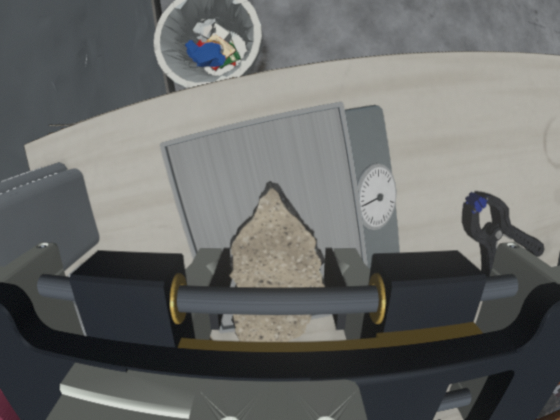

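The sherd is held level between the jaws and fills (230–325, 185–340). The pan is empty and the needle has turned back. Next I'll refine the pad outline.

Run:
```python
from h import *
for n,sl in(("scene",np.s_[148:212,155:262]),("side",np.s_[246:326,140:272])):
    d=np.load(n+"0.npz");W=d["W"];im=d["im"].astype(int)
    m=np.zeros(W.shape[:2],bool);m[sl]=(im.min(-1)>196)[sl]
    q=comp(m);v,u=np.nonzero(q);hull=cv2.convexHull(np.c_[u,v].astype(np.int32))
    p=W[q];p=p[p[:,2]<.02];c,wh,a=rect(p,n)
    print(cv2.boxPoints((c,wh,a)).round().tolist(),(u.min(),u.max(),v.min(),v.max()))
    # pad sherd extent by height
    s=np.zeros(m.shape,bool);s[(np.s_[150:175,210:235] if n=="scene" else np.s_[262:285,160:200])]=1
    col=im[...,0]-im[...,2]
    pp=W[comp(s&(col>12))];rect(pp[~np.isnan(pp[:,0])],"psherd")
```

```text
scene 2312 [570.2 241.8] [183.7 205. ] 82.6 z [0.0056 0.0082 0.0109]
[[457.0, 164.0], [660.0, 138.0], [684.0, 320.0], [480.0, 346.0]] (np.int64(161), np.int64(254), np.int64(154), np.int64(204))
psherd 102 [645.5 261.4] [94.6 37.5] 48.8 z [0.0021 0.0196 0.0235]
side 4061 [566.9 242.2] [179.8 198. ] 82.7 z [0.0064 0.0085 0.0104]
[[457.0, 166.0], [654.0, 140.0], [677.0, 319.0], [480.0, 344.0]] (np.int64(146), np.int64(265), np.int64(252), np.int64(323))
psherd 346 [663.5 231.4] [ 57.8 111.9] 56.9 z [-0.0004  0.0189  0.0228]
```

Request:
apply_moves --targets '[{"dp": [0,0.01,0],"yaw": 0},{"dp": [-0.001,0.03,0],"yaw": 1},{"dp": [-0.003,0.06,0],"yaw": 2},{"dp": [-0.005,0.097,0],"yaw": 3},{"dp": [-0.006,0.134,0],"yaw": 4},{"dp": [-0.008,0.171,0],"yaw": 5},{"dp": [-0.01,0.208,0],"yaw": 6},{"dp": [-0.012,0.245,0],"yaw": 7},{"dp": [-0.013,0.282,0],"yaw": 8},{"dp": [-0.015,0.319,0],"yaw": 9},{"dp": [-0.017,0.356,0],"yaw": 10},{"dp": [-0.018,0.393,0],"yaw": 11},{"dp": [-0.02,0.43,0],"yaw": 12},{"dp": [-0.022,0.467,0],"yaw": 13},{"dp": [-0.024,0.504,0],"yaw": 14},{"dp": [-0.026,0.541,0],"yaw": 16},{"dp": [-0.028,0.575,-0.01],"yaw": 17},{"dp": [-0.029,0.6,-0.03],"yaw": 18},{"dp": [-0.029,0.612,-0.06],"yaw": 18},{"dp": [-0.029,0.617,-0.09],"yaw": 18}]'

```text
time_s: 5.63
tcp_pos: [0.5161, 0.2511, 0.1127]
eef_rot: [180.0, 0.0, -97.3]
contact_force: [0.5, 0.9, -0.9]
gripper_width: 0.0505
gripper_force: 15.0
```

Request:
apply_moves --targets '[{"dp": [0,0,-0.02],"yaw": 0},{"dp": [0,0,-0.035],"yaw": 0},{"dp": [0,0,-0.045],"yaw": 0},{"dp": [0,0,-0.05],"yaw": 0},{"dp": [0,0,-0.05],"yaw": 0},{"dp": [0,0,-0.05],"yaw": 0}]'

```text
time_s: 6.13
tcp_pos: [0.5172, 0.2488, 0.0648]
eef_rot: [-180.0, -0.0, -97.4]
contact_force: [-0.5, 0.1, -0.3]
gripper_width: 0.0506
gripper_force: 15.0
```

Run:
```python
from h import *
W,im,s=wrist("w3");print({k:np.round(s[k],4) for k in("tcp_pos","eef_rot","gripper_width","gripper_force","contact_force","time_s")})
Z=W[...,2];col=im[...,0]-im[...,2]
near=(np.hypot(W[...,0]-.518,W[...,1]-.248)<.18)
m=near&(im.min(-1)>185)&(abs(Z-.008)<.008)
if m.any():rect(W[comp(m)],"pad")
print(np.nanmedian(Z[m]))
m=(np.hypot(W[...,0]-.633,W[...,1]-.250)<.05)&(col>15)&(Z>.012)&(Z<.04)
if m.any(): rect(W[comp(m)],"psherd")
```

```text
{'tcp_pos': array([0.5172, 0.2488, 0.0648]), 'eef_rot': array([-1.799937e+02, -6.200000e-03, -9.740150e+01]), 'gripper_width': np.float64(0.0506), 'gripper_force': np.float64(14.9916), 'contact_force': array([-0.4591,  0.1282, -0.3224]), 'time_s': np.float64(6.1333)}
pad 5024 [562.5 197.9] [ 53.9 124.2] 82.4 z [0.0069 0.0082 0.0096]
0.008221009720764949
psherd 695 [627.3 232.9] [41.6 18.1] 0.0 z [0.0191 0.0209 0.0228]
```

View pics/w3.png

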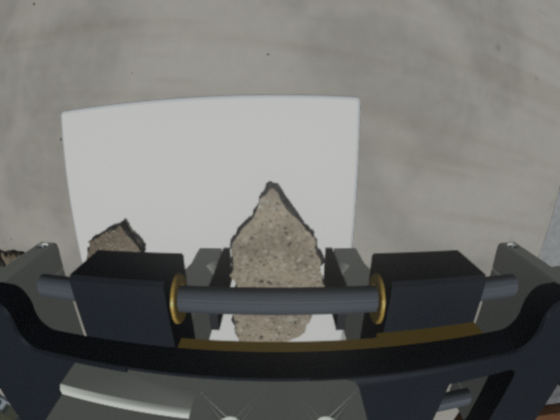

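The held sherd is over the pad's free part and level, and the pad sherd at (115,240) is well to the side. Lowering now.

Request:
apply_moves --targets '[{"dp": [0,0,-0.01],"yaw": 0},{"dp": [0,0,-0.019],"yaw": 0},{"dp": [0,0,-0.025],"yaw": 0},{"dp": [0,0,-0.029],"yaw": 0},{"dp": [0,0,-0.031],"yaw": 0},{"dp": [0,0,-0.032],"yaw": 0},{"dp": [0,0,-0.032],"yaw": 0},{"dp": [0,0,-0.032],"yaw": 0}]'

```text
time_s: 6.85
tcp_pos: [0.5173, 0.2489, 0.0327]
eef_rot: [-180.0, 0.0, -97.4]
contact_force: [-1.2, -1.3, -0.3]
gripper_width: 0.0505
gripper_force: 15.0
```

Request:
apply_moves --targets '[{"dp": [0,0,-0.001],"yaw": 0},{"dp": [0,0,-0.001],"yaw": 0},{"dp": [0,0,-0.0015],"yaw": 0},{"dp": [0,0,-0.0015],"yaw": 0}]'

```text
time_s: 7.18
tcp_pos: [0.5173, 0.249, 0.0317]
eef_rot: [-180.0, 0.0, -97.4]
contact_force: [-1.7, 0.6, 3.6]
gripper_width: 0.0505
gripper_force: 15.0
```

Contact with the pad at 3.6 N. Releasing and lifting.

Request:
apply_moves --targets '[{"dp": [0,0,0],"yaw": 0},{"dp": [0,0,0],"yaw": 0},{"dp": [0,0,0],"yaw": 0},{"dp": [0,0,0],"yaw": 0},{"dp": [0,0,0.003],"yaw": 0},{"dp": [0,0,0.01],"yaw": 0},{"dp": [0,0,0.025],"yaw": 0},{"dp": [0,0,0.05],"yaw": 0},{"dp": [0,0,0.085],"yaw": 0},{"dp": [0,0,0.125],"yaw": 0},{"dp": [0,0,0.165],"yaw": 0},{"dp": [0,0,0.19],"yaw": 0},{"dp": [0,0,0.2],"yaw": 0}]' --grip -0.45

```text
time_s: 8.27
tcp_pos: [0.5186, 0.2497, 0.2369]
eef_rot: [-179.7, 0.3, -97.4]
contact_force: [-0.4, 0.7, 0.1]
gripper_width: 0.0636
gripper_force: 0.0
```

Run:
```python
from h import *
W,im,s=wrist("w4");print(s["tcp_pos"],s["gripper_width"],s["time_s"])
c=cams.capture("side");S=cloud(c);im=c["image"].astype(int);col=im[...,0]-im[...,2]
m=(np.hypot(S[...,0]-.517,S[...,1]-.249)<.07)&(S[...,2]>.012)&(S[...,2]<.05)&(col>12);rect(S[comp(m)],"laid")
m=(np.hypot(S[...,0]-.633,S[...,1]-.25)<.05)&(S[...,2]>.012)&(S[...,2]<.05)&(col>12);rect(S[comp(m)],"psherd")
def cad(S,n):
    h=(np.hypot(S[...,0]-.514,S[...,1]+.04)<.08)&(S[...,2]>.085)&(S[...,2]<.12)
    if h.sum()>50:rect(S[comp(h)],n+" handle")
cad(S,"side"); c=cams.capture("scene");cad(cloud(c),"scene")
cv2.imwrite("pics/side4.png",im[...,::-1].astype(np.uint8)[130:330,130:390].repeat(2,0).repeat(2,1))
```

```text
[0.51864358 0.24970632 0.23690811] 0.06360760692736125 8.2667
laid 445 [517.7 251.4] [89.  48.9] 85.6 z [0.0157 0.0186 0.0239]
psherd 245 [635.2 251.9] [58.3 39.9] 20.0 z [0.0168 0.0199 0.0223]
side handle 368 [515.  -34.3] [133.5  16.9] 58.5 z [0.0866 0.1011 0.1091]
scene handle 304 [512.6 -40.1] [131.9  14.2] 60.0 z [0.092  0.106  0.1096]
```

View pics/side4.png

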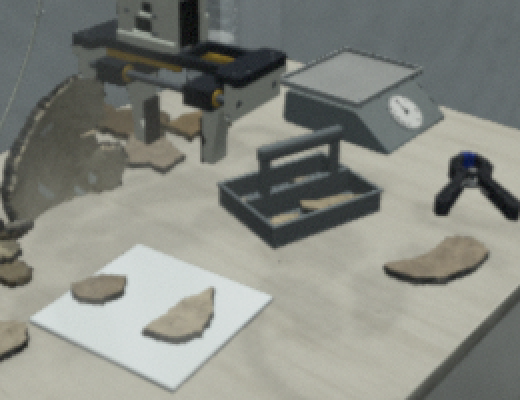

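The laid sherd lies flat on the pad at about (180,318), clear of the pad sherd at (98,288). The caddy handle is still at (0.514,-0.038). Moving above it.

Request:
apply_moves --targets '[{"dp": [0,-0.02,0],"yaw": -3},{"dp": [-0.001,-0.05,0],"yaw": -6},{"dp": [-0.002,-0.087,0],"yaw": -10},{"dp": [-0.002,-0.124,0],"yaw": -13},{"dp": [-0.003,-0.161,0],"yaw": -16},{"dp": [-0.004,-0.198,0],"yaw": -19},{"dp": [-0.005,-0.235,-0.01],"yaw": -23},{"dp": [-0.005,-0.265,-0.025],"yaw": -23},{"dp": [-0.005,-0.282,-0.035],"yaw": -23},{"dp": [-0.005,-0.288,-0.04],"yaw": -23},{"dp": [-0.005,-0.288,-0.04],"yaw": -23},{"dp": [-0.005,-0.288,-0.04],"yaw": -23}]'

```text
time_s: 9.42
tcp_pos: [0.5118, -0.0391, 0.1903]
eef_rot: [179.9, -0.1, -120.4]
contact_force: [-0.1, 0.7, 0.1]
gripper_width: 0.0634
gripper_force: 0.0
```

Run:
```python
from h import *
W,im,s=wrist("w5");print(s["tcp_pos"],s["eef_rot"],s["time_s"])
Z=W[...,2]
rect(W[comp((np.hypot(W[...,0]-.514,W[...,1]+.038)<.09)&(Z>.09)&(Z<.12))],"handle")
m=(np.hypot(W[...,0]-.514,W[...,1]+.038)<.13)&(Z>.03)&(Z<.12)
rect(W[comp(m)],"caddy")
# pan from scene, empty now
c=cams.capture("scene");S=cloud(c);Z=S[...,2]
m=(np.hypot(S[...,0]-.56,S[...,1]+.351)<.14)&(Z>.067)&(Z<.1);rect(S[comp(m)],"pan scene")
m=(np.hypot(S[...,0]-.56,S[...,1]+.351)<.14)&(Z>.0765)&(Z<.1);rect(S[m],"rim scene")
```

```text
[ 0.51182058 -0.03914175  0.19032925] [ 1.79929983e+02 -7.39112601e-02 -1.20440505e+02] 9.4167
handle 2905 [509.5 -43.7] [118.3  14.1] 58.9 z [0.1023 0.1071 0.1091]
caddy 6485 [514.1 -36.9] [178.7 138.7] 59.2 z [0.0312 0.036  0.1088]
pan scene 6193 [ 560.9 -350.4] [198.4 159.5] 76.6 z [0.0704 0.0728 0.0819]
rim scene 850 [ 560.9 -350.4] [198.4 159.5] 76.6 z [0.0768 0.0806 0.0833]
```

View pics/w5.png

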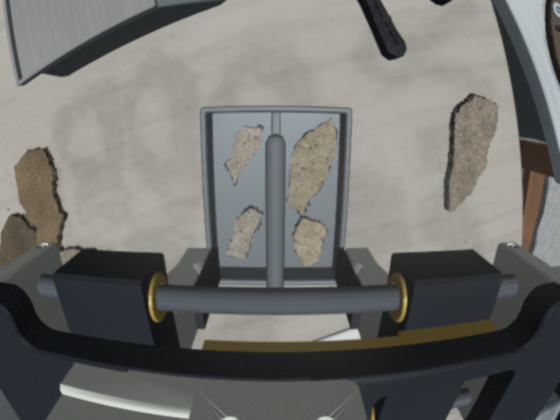

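The caddy is centred under the jaws, with the handle along column 275 and all four sherds lying in the tray. Descending and gripping.

Request:
apply_moves --targets '[{"dp": [0.002,0.001,-0.025],"yaw": 0},{"dp": [0.002,0.001,-0.055],"yaw": 0},{"dp": [0.002,0.001,-0.075],"yaw": 0},{"dp": [0.002,0.001,-0.086],"yaw": 0},{"dp": [0.002,0.001,-0.091],"yaw": 0},{"dp": [0.002,0.001,-0.092],"yaw": 0},{"dp": [0.002,0.001,-0.092],"yaw": 0}]'

```text
time_s: 10.1
tcp_pos: [0.5147, -0.0374, 0.0996]
eef_rot: [-180.0, 0.0, -120.3]
contact_force: [-0.5, 0.4, 0.8]
gripper_width: 0.0634
gripper_force: 0.0
```

Request:
apply_moves --targets '[{"dp": [0,0,0],"yaw": 0},{"dp": [0,0,0],"yaw": 0},{"dp": [0,0,0],"yaw": 0},{"dp": [0,0,0],"yaw": 0},{"dp": [0,0,0],"yaw": 0},{"dp": [0,0,0],"yaw": 0},{"dp": [0,0,0],"yaw": 0},{"dp": [0,0,0],"yaw": 0}]' --grip 1 --squeeze 45

```text
time_s: 10.77
tcp_pos: [0.5141, -0.0382, 0.0991]
eef_rot: [-180.0, 0.0, -120.4]
contact_force: [0.3, -0.5, 0.4]
gripper_width: 0.0159
gripper_force: 0.0
```

Request:
apply_moves --targets '[{"dp": [0,0,0],"yaw": 0},{"dp": [0,0,0],"yaw": 0},{"dp": [0,0,0],"yaw": 0},{"dp": [0,0,0],"yaw": 0}]'

```text
time_s: 11.1
tcp_pos: [0.5141, -0.0382, 0.099]
eef_rot: [180.0, -0.0, -120.4]
contact_force: [0.8, -0.8, -1.3]
gripper_width: 0.0138
gripper_force: 45.0
```

Request:
apply_moves --targets '[{"dp": [0,0,0.002],"yaw": 0},{"dp": [0,0,0.006],"yaw": 0},{"dp": [0,0,0.012],"yaw": 0},{"dp": [0,0,0.02],"yaw": 0},{"dp": [0,0,0.03],"yaw": 0},{"dp": [0,0,0.042],"yaw": 0},{"dp": [0,0,0.055],"yaw": 0},{"dp": [0,0,0.07],"yaw": 0},{"dp": [0,0,0.085],"yaw": 0},{"dp": [0,0,0.1],"yaw": 0},{"dp": [0,0,0.112],"yaw": 0},{"dp": [0,0,0.122],"yaw": 0},{"dp": [0,0,0.128],"yaw": 0},{"dp": [0,0,0.13],"yaw": 0},{"dp": [0,0,0.13],"yaw": 0}]'

```text
time_s: 12.35
tcp_pos: [0.5141, -0.0381, 0.2295]
eef_rot: [-180.0, 0.0, -120.4]
contact_force: [0.5, 1.0, -5.1]
gripper_width: 0.0137
gripper_force: 45.0
```

Run:
```python
from h import *
s=get_state();print({k:np.round(s[k],4).tolist() for k in("tcp_pos","eef_rot","contact_force","moment","gripper_width","gripper_force")})
for n in("scene","side"):
    S=cloud(cams.capture(n));Z=S[...,2]
    m=comp((np.hypot(S[...,0]-.514,S[...,1]+.038)<.125)&(Z>.15)&(Z<.173));p=S[m];rect(p,n)
    q=p[p[:,2]>np.median(p[:,2])-.02];A=np.c_[q[:,:2]-[.514,-.038],np.ones(len(q))];print(np.linalg.lstsq(A,q[:,2],rcond=None)[0].round(4))
```

```text
{'tcp_pos': [0.5141, -0.0381, 0.2295], 'eef_rot': [-179.9789, 0.0363, -120.403], 'contact_force': [0.513, 0.9909, -5.1252], 'moment': [0.0475, 0.0462, -0.0456], 'gripper_width': 0.0137, 'gripper_force': 44.99}
scene 1296 [514.  -38.6] [181.5 138.1] 59.6 z [0.1504 0.1628 0.1711]
[-0.0051  0.0059  0.161 ]
side 1141 [514.5 -35.2] [180.8 142.6] 59.7 z [0.1505 0.1604 0.1709]
[ 0.0094 -0.0112  0.1602]
```

Level and firmly held. Now carrying it smoothly over the pan with a 17° turn.

Request:
apply_moves --targets '[{"dp": [0,-0.002,0],"yaw": 0},{"dp": [0.001,-0.008,0],"yaw": 0.5},{"dp": [0.003,-0.018,0],"yaw": 1},{"dp": [0.005,-0.032,0],"yaw": 1.8},{"dp": [0.008,-0.05,0],"yaw": 2.8},{"dp": [0.011,-0.07,0],"yaw": 3.9},{"dp": [0.014,-0.092,0],"yaw": 5.1},{"dp": [0.017,-0.115,0],"yaw": 6.3},{"dp": [0.021,-0.138,0],"yaw": 7.6},{"dp": [0.024,-0.161,0],"yaw": 8.9},{"dp": [0.028,-0.184,0],"yaw": 10.1},{"dp": [0.031,-0.207,0],"yaw": 11.4},{"dp": [0.034,-0.229,0],"yaw": 12.6},{"dp": [0.037,-0.25,0],"yaw": 13.8},{"dp": [0.04,-0.268,0],"yaw": 14.8},{"dp": [0.043,-0.284,0],"yaw": 15.7},{"dp": [0.045,-0.297,0],"yaw": 16.4},{"dp": [0.046,-0.306,0],"yaw": 16.9},{"dp": [0.047,-0.311,0],"yaw": 17.2},{"dp": [0.047,-0.312,0],"yaw": 17.2}]'

```text
time_s: 14.12
tcp_pos: [0.5609, -0.351, 0.2283]
eef_rot: [179.9, 0.0, -103.2]
contact_force: [-0.5, 0.9, -4.5]
gripper_width: 0.0137
gripper_force: 45.0
```

Request:
apply_moves --targets '[{"dp": [0,0,-0.003],"yaw": 0},{"dp": [0,0,-0.009],"yaw": 0},{"dp": [0,0,-0.016],"yaw": 0},{"dp": [0,0,-0.022],"yaw": 0},{"dp": [0,0,-0.027],"yaw": 0},{"dp": [0,0,-0.03],"yaw": 0},{"dp": [0,0,-0.03],"yaw": 0},{"dp": [0,0,-0.03],"yaw": 0}]'

```text
time_s: 14.78
tcp_pos: [0.5611, -0.3501, 0.1989]
eef_rot: [180.0, -0.0, -103.2]
contact_force: [-0.4, -0.3, -3.6]
gripper_width: 0.0136
gripper_force: 45.0
```

Run:
```python
from h import *
s=get_state();print({k:np.round(s[k],4).tolist() for k in("tcp_pos","eef_rot","contact_force","moment")})
for n in("scene","side"):
    c=cams.capture(n);S=cloud(c);Z=S[...,2]
    cv2.imwrite(f"pics/{n}6.png",c["image"][...,::-1])
    near=np.hypot(S[...,0]-.561,S[...,1]+.35)<.13
    p=S[near&(Z>.118)&(Z<.142)];rect(p,n+" caddy")
    p=S[near&(Z>.067)&(Z<.09)];rect(p,n+" pan (partly hidden)")
c=cv2.imread("pics/scene6.png")[150:350,310:490];cv2.imwrite("pics/scene6c.png",cv2.resize(c,None,fx=3,fy=3))
```

```text
{'tcp_pos': [0.5611, -0.3501, 0.1989], 'eef_rot': [179.9815, -0.005, -103.1903], 'contact_force': [-0.3799, -0.3115, -3.5969], 'moment': [0.046, 0.0705, -0.0212]}
scene caddy 2423 [ 560.1 -350.3] [178.2 138.9] 77.1 z [0.1184 0.1303 0.1407]
scene pan (partly hidden) 2282 [ 560.4 -350.2] [198.5 158.9] 77.1 z [0.0702 0.0729 0.0824]
side caddy 815 [ 562.7 -345.9] [184.4 139.6] 76.4 z [0.1186 0.1291 0.1407]
side pan (partly hidden) 739 [ 562.4 -346.7] [200.5 159.9] 76.7 z [0.0705 0.0735 0.0823]
```

View pics/scene6c.png

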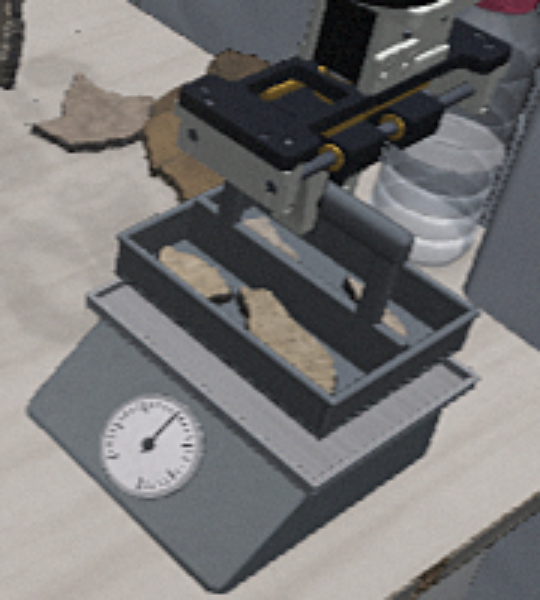

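The caddy is level, with its four sherds in it, and hangs centred over the pan. Both cameras agree within 1 mm and 0.3°. Lowering.

Request:
apply_moves --targets '[{"dp": [0,0,-0.004],"yaw": 0},{"dp": [0,0,-0.01],"yaw": 0},{"dp": [0,0,-0.016],"yaw": 0},{"dp": [0,0,-0.021],"yaw": 0},{"dp": [0,0,-0.025],"yaw": 0},{"dp": [0,0,-0.027],"yaw": 0},{"dp": [0,0,-0.028],"yaw": 0},{"dp": [0,0,-0.029],"yaw": 0},{"dp": [0,0,-0.03],"yaw": 0},{"dp": [0,0,-0.031],"yaw": 0},{"dp": [0,0,-0.032],"yaw": 0},{"dp": [0,0,-0.032],"yaw": 0},{"dp": [0,0,-0.032],"yaw": 0}]'

```text
time_s: 15.97
tcp_pos: [0.5612, -0.3503, 0.1673]
eef_rot: [-180.0, -0.0, -103.2]
contact_force: [-1.8, -0.4, -0.6]
gripper_width: 0.0139
gripper_force: 45.0
```

Request:
apply_moves --targets '[{"dp": [0,0,-0.0005],"yaw": 0},{"dp": [0,0,-0.001],"yaw": 0},{"dp": [0,0,-0.001],"yaw": 0},{"dp": [0,0,-0.001],"yaw": 0}]'

```text
time_s: 16.3
tcp_pos: [0.5612, -0.3503, 0.1662]
eef_rot: [-180.0, -0.0, -103.2]
contact_force: [-1.9, -0.5, -0.3]
gripper_width: 0.0136
gripper_force: 45.0
```

Run:
```python
from h import *
s=get_state();print({k:np.round(s[k],4).tolist() for k in("tcp_pos","contact_force","moment")})
for n in("scene","side"):
    S=cloud(cams.capture(n));Z=S[...,2];near=np.hypot(S[...,0]-.561,S[...,1]+.35)<.13
    p=S[near&(Z>.096)&(Z<.112)];rect(p,n+" caddy rim")
    p=S[near&(Z>.060)&(Z<.083)];rect(p,n+" pan")
```

```text
{'tcp_pos': [0.5612, -0.3503, 0.1662], 'contact_force': [-1.8805, -0.5282, -0.3043], 'moment': [0.0058, 0.4354, 0.0098]}
scene caddy rim 1281 [ 560.9 -350.6] [178.1 140. ] 76.4 z [0.0964 0.102  0.1092]
scene pan 3518 [ 559.9 -350.6] [197.1 160.1] 76.6 z [0.0661 0.0751 0.0826]
side caddy rim 410 [ 562.4 -347.1] [184.7 139.3] 76.7 z [0.0962 0.1014 0.1098]
side pan 723 [ 562.  -348.3] [204.1 160.3] 77.2 z [0.0611 0.0754 0.0826]
```

Seated inside the rim. Releasing and rising.

Request:
apply_moves --targets '[{"dp": [0,0,0],"yaw": 0},{"dp": [0,0,0],"yaw": 0},{"dp": [0,0,0],"yaw": 0},{"dp": [0,0,0],"yaw": 0},{"dp": [0,0,0],"yaw": 0},{"dp": [0,0,0.004],"yaw": 0},{"dp": [0,0,0.012],"yaw": 0},{"dp": [0,0,0.03],"yaw": 0},{"dp": [0,0,0.055],"yaw": 0},{"dp": [0,0,0.085],"yaw": 0},{"dp": [0,0,0.11],"yaw": 0},{"dp": [0,0,0.12],"yaw": 0}]' --grip 0

```text
time_s: 17.4
tcp_pos: [0.5623, -0.3511, 0.2917]
eef_rot: [-179.6, -0.1, -103.2]
contact_force: [-1.2, -0.8, 1.0]
gripper_width: 0.0439
gripper_force: 0.0
```

Run:
```python
from h import *
s=get_state();print({k:np.round(s[k],4).tolist() for k in("tcp_pos","contact_force","time_s","gripper_width")})
for n in("scene","side"):
    c=cams.capture(n);S=cloud(c);Z=S[...,2];near=np.hypot(S[...,0]-.561,S[...,1]+.35)<.13
    p=S[near&(Z>.096)&(Z<.112)];rect(p,n+" caddy rim")
    p=S[near&(Z>.060)&(Z<.083)];rect(p,n+" pan")
    p=S[near&(Z>.099)&(Z<.107)];A=np.c_[p[:,:2]-[.561,-.35],np.ones(len(p))];print(np.linalg.lstsq(A,p[:,2],rcond=None)[0].round(4))
    cv2.imwrite(f"pics/{n}7.png",c["image"][...,::-1])
c=cv2.imread("pics/scene7.png")[150:350,150:490];cv2.imwrite("pics/scene7c.png",cv2.resize(c,None,fx=2.3,fy=2.3))
```

```text
{'tcp_pos': [0.5623, -0.3511, 0.2917], 'contact_force': [-1.1703, -0.7793, 0.9513], 'time_s': 17.4, 'gripper_width': 0.0439}
scene caddy rim 1252 [ 560.1 -350.1] [178.5 139.4] 76.9 z [0.0964 0.1015 0.1088]
scene pan 3744 [ 560.  -350.4] [197.1 160.4] 76.7 z [0.0657 0.0748 0.0825]
[0.0121 0.0022 0.1025]
side caddy rim 397 [ 562.  -346.2] [184.3 137.5] 76.9 z [0.0963 0.101  0.109 ]
side pan 751 [ 559.2 -347.6] [205.6 159.1] 74.8 z [0.0644 0.0753 0.0827]
[ 0.0004 -0.0019  0.102 ]
```

View pics/scene7c.png

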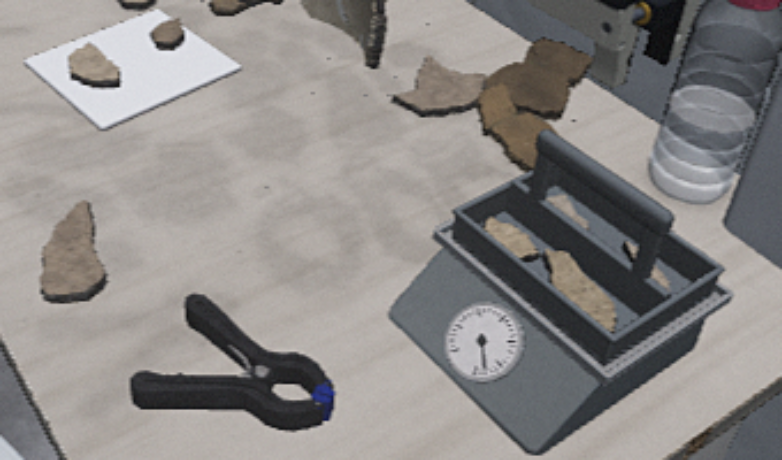

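The caddy sits flat inside the rim with its four sherds. The needle is deflected, and both sherds are on the pad at (95,65) and (168,33). Handing in.

```bash
python3 -c "
from plant import r
print(r.close_job())"
```

```text
the job is handed in; nothing more can be done
None
```

The weighed sherd lies flat on the foam pad clear of the other one, the caddy sits level inside the scale's rim with all four sherds in it, the arm is clear, and I handed the job in at about 17.5 s.

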